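Click the battery pack into the desk lamp and switch it on

ROBOT

A 6-joint arm with a two-finger parallel gripper is mounted at the origin on the work surface. World frame = base frame: x ahead of the robot, y to its left, z up, the work surface at z = 0. Lengths are in mm, angles in rad, forces in N, time in s.
With the tool pointing down it reaches from about 350 to 975 mm from the base axis. Payload 7.1 kg.
Tool frame: the origin (TCP) lies between the finger pads; the fingertips stand 17 mm ahead of it and the grasp point (between the pads) lies 2 mm behind it (tip_reach is the y of the fingertips in the tool frame, in mm); y points along the fingers, x is the direction in which the jaws open and shut, and the axes are right-handed (so a half turn about y gives the same grasp; the last joint's range is limited). The gripper opens to 88 mm and grips with 3 to 60 N. Pads are 20 mm wide; open, the fingers measure 115 mm over their backs; the gripper's body (75 mm by 178 mm) begins 61 mm behind the grasp point.
Start: joints at [1.148, 0.423, 1.63, -0, 1.089, -0.019], TCP at [245.54, 574.73, 239.675] pointing down, gripper open.
Joint ranges: [-3, 3], [-0.9, 2.11], [0.09, 2.58], [-1.31, 4.45], [0.11, 2.69], [-2.54, 2.54]. Speed limits (rad/s): [2.39, 2.39, 3.01, 3.14, 3.14, 3.14].

INTERFACE

Orientations are given as a rotation vector (axis times angle).
In Python, from workcell import get_obs, get_image, camera_model, close_job, silhouettes, tip_of, tip_reach gives the robot as it stands. The module is installed in compiled form; this text tells all that it offers.
- The arm moves only by the tool arm_command, never from a script. Its argument "targets" is a list of rows, each a list of 4 numbers: the shift along the tool's x, y, z in mm, then the turn about the tool's y in rad. A call has 1 to 20 rows; each row shifts and turns the commanded pose from where the row before left it, along the tool's axes as they then stand; what a row does not reach is not made up. A row lasts 1/12 s, in which the tool goes at most 41.7 mm and 7.16 degrees, less where a joint would pass 70% of its speed; a pose out of reach is approached as far as the arm can. A call is refused whole if a number of a shift passes 41.7 or a number of a turn 0.125, either way. A call with a gripper value outside its range is refused whole. "gripper" is the opening in per cent of the stroke, from 0 (shut) to 100 (fully open), set as the call begins (left out, the last holds). The fingers move at their own pace and stop on an object; the grip force is fixed at half the most. Time passes only in rows, so rows that do not move let the fingers close. It gives the time, the measured TCP pose, the force and the opening at its end, in the units of the state.
- get_obs(): the state, without advancing time (a new reading comes with each control period).
- get_image(name): name is "side" or "top"; returns the picture (480x640x3 uint8, blue, green, red); there is no depth.
- camera_model(name): a dict with "mtx" (3x3 intrinsics, pixels), "position" and "orientation" of the camera in the world. Camera axes: x right, y up, looking along -z (the intrinsics and any distortion apply to the point x, -y, -z); pixel columns grow to the right and rows downward; lengths in mm; the calibration is good to about 2 mm. A picture is of the moment at which its call begins. camera_model takes no time and is no camera call.
- close_job(): hands the job in, once; it reports no verdict.
Trained networks look in the newest picture that a camera, given by its name, has taken for a name from the list of things; names that differ only in an ending like _2 or _b are one class to them, and where a whole thing is asked for, a point or a joint stands for the part that bears it (a point fixed in the world has none). Each returns a list of dicts, best first, with "conf" (0 to 1); they miss things now and then, are a little off and sometimes report something else, mostly with a low value. They report only what shows in the picture. A call takes as long as a camera call. They do not tell look-alikes from the thing itself.
- silhouettes(camera, thing): "pixels" (480x640 bool, what is visible of it) and "at" ([column, row] in pixels, amid what is visible of it).
- tip_of(camera, thing): "at" ([column, row] in pixels: a listed point, or the origin of a listed thing).
The state is a dict: "t": time; "qpos": joint angles; "qvel": joint speeds; "joint_torque": joint torques, N m; "ee_pos": TCP position; "orientation": TCP orientation; "ft_force": force on the tool from outside, world axes, zero at the start; "moment": the same for the moment, N m; "width": finger opening in mm.
Only numpy, scipy, OpenCV 4.12 (cv2) and the standard library are available. Lean on these libraries where they do the work, as an engineer would, in place of code of your own. Each camera call takes 0.05 s, during which the arm holds its last target. There are 200 camera calls.

TASK

Get the cordless desk lamp going: put the grey battery pack with the red grip into the bay on the lamp's base, brass end leading, and push it gently inwards until the sprung orange catch clicks in behind its lug and holds it, without crushing the sprung contacts at the end of the bay. Once it has clicked and not before, flip the lamp's red toggle switch over to on and leave go of everything. Leave the other things on the desk where they are.

Things in the scene. Friction and masses are not known exactly. Their poses are not given: they have to be found in the camera images.
- pack: battery pack, loose, 0.12 to 0.25 kg: grey block 90 (x) by 44 (y) by 26 (z) mm; origin at the centre of its underside, x along its length towards the brass contact end, z up. A red grip rib 50 (x) by 14 (y) mm stands centred on its top, from 26 to 53 mm above the underside
- grip (a point): point on the pack's rib 46.5 mm above the underside, over the origin; axes as the pack's: grasp across y (14 mm wide). Pushed along while held here, the pack tends to dip its nose and jam on the floor of the bay: carry its weight or ease it up a little when an upward force builds
- lug (a point): middle of the rear face of the pack's lug (pack x = -0.030, 18 mm above the underside). The lug, 6 mm long in x and 10 mm high, sticks out 6 mm from the pack's -y side; the catch clicks in behind this face
- lamp: aluminium desk lamp, fixed: base plate 262 (x = -0.137 to 0.125) by 170 (y) mm, 12 mm thick; origin on the desk under it, bay mouth at the -x end, z up. Its stem (12 mm thick, 210 mm high) stands at x = 0.108, y = 0.045; the head hangs beyond it at +x. The toggle's black block, 70 (x) by 50 (y) by 25 mm, stands on the plate at x = -0.010, y = 0.058
- channel (a point): point on the floor of the bay at lamp x = 0.010, y = -0.035, z = 0.012, axes as the lamp's. The bay is an open-topped channel along x on the plate: black walls 10 mm high, 47 mm apart (pack 44 mm) from lamp x = -0.030 to 0.055, flaring to about 57 mm apart at x = -0.052; in front of that the plate is open
- bay (a point): point on the lamp's plate in front of the bay, on its centre line (lamp x = -0.088, 12 mm above the desk), axes as the lamp's: a pack laid with its origin here has its nose in the flared mouth and is free of the catch; a grey latch block in the bay carries catch and contacts; its depth differs from lamp to lamp and is not measured: from here the pack slides 78 to 110 mm along +x to the click
- catch (a joint): swing of the sprung orange catch (-y side of the bay, above the wall, all below 40 mm over the desk), rad: 0 at rest, about 0.05 to 0.15 while the lug rides past, back to 0 once clicked in behind the lug. A 34 mm arm hinged nearer the mouth, slanting inwards; riding past takes about 2 to 5 N besides sliding friction (up to 3 N), over the last 25 mm
- contacts (a joint): how far the sprung contacts plate at the bay's +x end is pressed in, m: 0 free, 3 N per mm. The pack meets it about 1.5 mm before the click; latched, it stays pressed 1 to 1.7 mm. The total push is about 6 to 11 N at the click and rises by 3 N per mm beyond; pressed over 5.5 mm (about 17 N) the contacts are crushed
- switch (a joint): red toggle lever on the lamp's base, rad: 0 off (leaning to the lamp's -x), 1.0 full on (leaning to +x); it stays where it is left
- switch_tip (a point): centre of the red ball (26 mm across) on the toggle's tip, 69 mm above the desk when off or on; it swings over in the lamp's x-z plane, 38 mm towards lamp +x from off to on, rising 5 mm midway, and takes about 1.5 N
- stapler: black stapler, loose, 130 (x) by 34 (y) by 55 mm, origin at the centre of its underside
- mug: blue ceramic mug of pens, loose, 80 mm across, 95 mm high (pens to 160 mm), origin at the centre of its underside
- sharpener: red plastic sharpener, loose, 42 by 26 by 22 mm, origin at the centre of its underside
- dispenser: steel tape dispenser, loose, 150 by 55 by 90 mm, origin at the centre of its underside
- eraser: white eraser, loose, 50 by 22 by 13 mm, origin at the centre of its underside
Things that resemble listed ones, but are neither listed nor needed, are in the scene too. What is shaped like the pack but green is not meant.

How it is judged (in metres and radians):
On the way, in this order (a step that is already met when the one before it is completed fails the run):
1. the pack lies in the bay and the catch has clicked in behind its lug, with the switch still off (value of joint catch below 0.03 rad and value of joint contacts above 0.0006 m and value of joint switch below 0.5 rad and x of pack in the frame of lamp above -0.014 m and angle between the z axis of pack and the z axis of lamp, either way round below 0.1 rad and y of lug in the frame of lamp below -0.052 m), for 0.2 s.
2. the switch is flipped on (value of joint switch above 0.8 rad), for 0.1 s.
At the end, for the whole second after the job is handed in: The pack lies at rest in the bay, brass end leading, flat (0.1 rad), within 4 mm of the centre line and of the floor; the catch has sprung back behind its lug (under 0.03 rad) and the latched pack keeps the contacts pressed by over 0.6 mm; the switch is on (over 0.8 rad) (value of joint catch below 0.03 rad and value of joint contacts above 0.0006 m and value of joint switch above 0.8 rad and x of pack in the frame of lamp between -0.014 and 0.028 m and y of pack in the frame of lamp between -0.039 and -0.031 m and z of pack in the frame of lamp below 0.016 m and angle between the z axis of pack and the z axis of lamp, either way round below 0.1 rad and linear speed of pack below 0.01 m/s and y of lug in the frame of lamp below -0.052 m); the robot touches nothing.
It fails at once if the sprung contacts are crushed: pressed in more than 5.5 mm (about 17 N) (value of joint contacts above 0.0055 m).
It fails at once if the pack is forced against the lamp's base or bay with more than 40 N (contact force between pack and lamp above 40 N).
It fails at once if another thing on the desk is shoved more than 25 mm (distance of any of stapler, mug, sharpener, dispenser, eraser from where it was at the start of the episode above 0.025 m).
It fails at once if the mug is tipped (angle between mug's own z axis and vertical above 0.35 rad).
It also fails if it takes over 58 s, if anything falls off the work surface, if the arm or the gripper's body presses on something with over 40 N, if the wrist force passes 120 N, or if a joint passes its speed limit or range.

## Working session

There is one attempt and no reset: what is moved stays moved. The work goes in short steps, Python scripts to look and compute and a tool call to move; the robot and the scene stay as the last step left them, time stands still between calls to the robot, and variables do not carry over. Pictures are saved under pics/ and viewed, about 8 in all and at most 12, crops included, and the job is handed in when it is done.

Besides the shell and the picture viewer there is one more tool, called after ">>>" by a JSON object that holds its "api" and its "payload". arm_command: Moves the arm, as the interface text tells. Its arguments: {"type":"object","properties":{"targets":{"type":"array","items":{"type":"array","items":{"type":"number"}}},"gripper":{"type":"number"}},"required":["targets"]}

```bash
mkdir -p pics; cat > h.py <<'E'
import numpy as np, cv2
from scipy.spatial.transform import Rotation as R
from workcell import *
def rot(o):
    o=np.array(o,float)
    return R.from_rotvec(o).as_matrix() if o.size==3 else (R.from_quat(o).as_matrix() if o.size==4 else o.reshape(3,3))
def cam(n):
    m=camera_model(n); return np.array(m["mtx"]),np.array(m["position"]),rot(m["orientation"]),m
def ray(n,uv):
    K,p,Q,m=cam(n)
    d=m.get("dist",m.get("distortion"))
    x=cv2.undistortPoints(np.array([[uv]],float),K,None if d is None else np.array(d,float))[0,0]
    v=Q@np.array([x[0],-x[1],-1]); return p,v/np.linalg.norm(v)
def onz(n,uv,z):
    p,v=ray(n,uv); return p+v*(z-p[2])/v[2]
def proj(n,P):
    K,p,Q,m=cam(n); c=Q.T@(np.array(P,float)-p); c=np.array([c[0],-c[1],-c[2]]); u=K@c; return u[:2]/u[2]
def tri(a,b):
    p,u=ray(*a);q,v=ray(*b)
    s=np.linalg.lstsq(np.array([u,-v]).T,q-p,rcond=None)[0]
    A=p+s[0]*u;B=q+s[1]*v
    return (A+B)/2,np.linalg.norm(A-B)
E
python3 - <<'E'
from h import *
for n in("top","side"):
    cv2.imwrite(f"pics/{n}0.png",get_image(n)); print(camera_model(n))
    for t in("pack","grip","lug","lamp","channel","bay","switch_tip","mug","stapler","sharpener","dispenser","eraser"):
        print(n,t,[(np.round(d["at"]).tolist(),round(d["conf"],2)) for d in tip_of(n,t)][:4])
print(get_obs())
E
```

```text
{'mtx': array([[565.16279026,   0.        , 316.08679397],
       [  0.        , 565.16279026, 242.81632044],
       [  0.        ,   0.        ,   1.        ]]), 'position': array([ 301.57031933,  -34.88640283, 1445.2298907 ]), 'orientation': array([ 0.11331315, -0.11885072, -1.58900149])}
top pack [([158.0, 322.0], 0.94), ([219.0, 305.0], 0.68), ([186.0, 260.0], 0.57)]
top grip [([153.0, 320.0], 0.93), ([177.0, 261.0], 0.74), ([219.0, 305.0], 0.73)]
top lug [([221.0, 320.0], 0.87), ([196.0, 263.0], 0.66), ([472.0, 244.0], 0.66)]
top lamp [([293.0, 214.0], 0.98)]
top channel [([474.0, 245.0], 0.62), ([304.0, 210.0], 0.56), ([178.0, 260.0], 0.47)]
top bay [([312.0, 248.0], 0.85), ([181.0, 186.0], 0.56), ([194.0, 264.0], 0.33)]
top switch_tip [([270.0, 226.0], 0.46)]
top mug [([183.0, 183.0], 0.85), ([195.0, 263.0], 0.68), ([312.0, 246.0], 0.21)]
top stapler [([420.0, 255.0], 0.74)]
top sharpener [([416.0, 184.0], 0.72), ([141.0, 244.0], 0.59)]
top dispenser [([416.0, 181.0], 0.9)]
top eraser [([473.0, 247.0], 0.7), ([184.0, 262.0], 0.15)]
{'mtx': array([[475.13541969,   0.        , 3
[... 865 characters left out ...]
side eraser [([363.0, 440.0], 0.66), ([350.0, 251.0], 0.17)]
{'t': 1.3, 'qpos': array([ 1.14796026e+00,  4.23084243e-01,  1.62989126e+00, -1.58571928e-05,
        1.08864225e+00, -1.90023713e-02]), 'qvel': array([ 0.00097856,  0.00121585,  0.00025744, -0.00072659,  0.00012279,
        0.00014214]), 'joint_torque': array([-1.75835456e-03, -5.44567215e+01, -2.74031657e+01,  6.42599934e-02,
        1.71336334e-02, -1.67824214e-05]), 'ee_pos': array([245.56394789, 574.71344195, 239.68834876]), 'orientation': array([-1.37363045, -0.90679195,  0.90681447]), 'ft_force': array([0.15589575, 0.05296028, 0.02659623]), 'moment': array([-0.00314093,  0.00346111, -0.01920915]), 'width': 87.31160854893756}
```

```bash
python3 - <<'E'
import cv2
a=cv2.imread("pics/top0.png")[130:370,80:400];b=cv2.imread("pics/side0.png")[120:320,160:460]
cv2.imwrite("pics/a.png",cv2.resize(a,(800,600),interpolation=cv2.INTER_CUBIC));cv2.imwrite("pics/b.png",cv2.resize(b,(800,533),interpolation=cv2.INTER_CUBIC))
E
```

```text
(no output)
```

View pics/a.png

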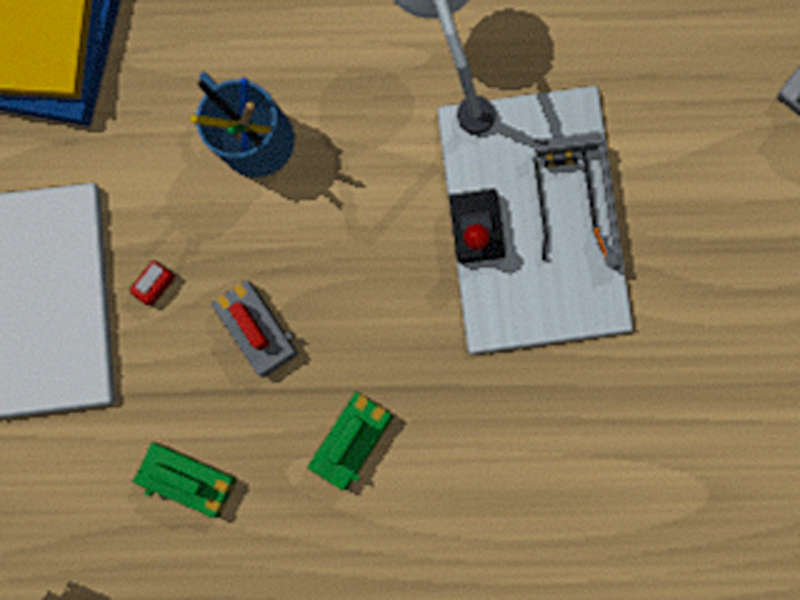

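View pics/b.png

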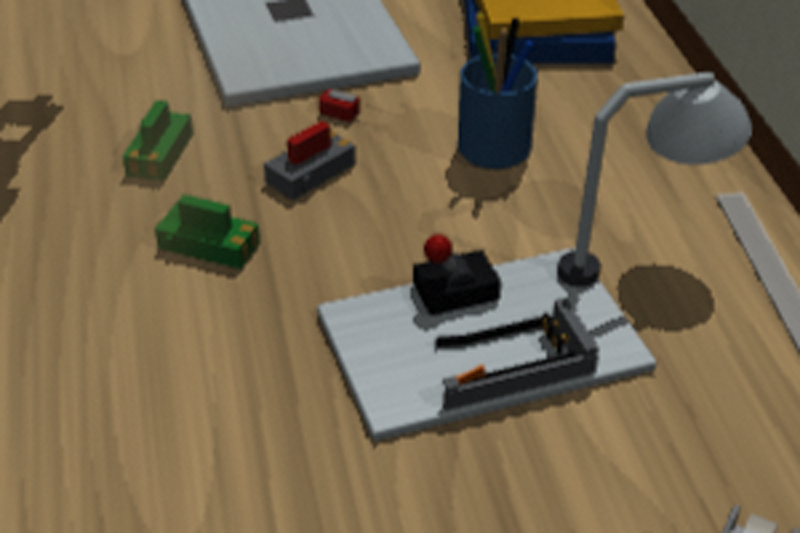

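The top view shows the pack, grey with a red rib, at about px (182,261), with its brass end up and to the left. In the side view it is at about (276,180). The two green look-alikes are at (154,321) and (220,306) in the top view. The red sharpener at (141,244) and the mug at (177,182) are close by. The lamp's bay opens downwards in the top view, and the toggle at (270,224) leans to -x (off). Next I'll fit the poses.

```bash
cat >> h.py <<'E'
from scipy.optimize import minimize
def box(x0,x1,y0,y1,z0,z1): return np.array([[x,y,z] for x in(x0,x1) for y in(y0,y1) for z in(z0,z1)],float)
PACK=[box(-45,45,-22,22,0,26),box(-25,25,-7,7,26,53),box(-30,-24,-28,-22,13,23)]
PLATE=[box(-137,125,-85,85,0,12)]
def xf(P,x,y,yaw,z=0):
    c,s=np.cos(yaw),np.sin(yaw); return P@np.array([[c,s,0],[-s,c,0],[0,0,1]])+[x,y,z]
S=4
def render(n,parts,pose,z=0):
    im=np.zeros((480*S,640*S),np.uint8)
    for b in parts:
        p=np.array([proj(n,q) for q in xf(b,*pose,z)])
        cv2.fillConvexPoly(im,cv2.convexHull(np.round((p+.5)*S-.5).astype(np.int32)),255)
    return cv2.resize(im,(640,480),interpolation=cv2.INTER_AREA)/255.
def fit(masks,parts,p0,z=0):
    sc=np.array([1,1,.01])
    def f(q):
        return sum(np.abs(render(n,parts,q*sc,z)-m).sum() for n,m in masks.items())
    q=np.array(p0)/sc
    for st in(8,3):
        r=minimize(f,q,method="Nelder-Mead",options=dict(initial_simplex=np.vstack([q]+[q+st*e for e in np.eye(3)]),maxfev=150,xatol=.05)); q=r.x
    return q*sc,r.fun
def pick(n,thing,uv):
    get_image(n); d=silhouettes(n,thing)
    d=min(d,key=lambda e:np.hypot(*(np.array(e["at"])-uv))); return d["pixels"].astype(float)
E
python3 - <<'E'
from h import *
mt=pick("top","pack",(182,261));ms=pick("side","pack",(276,185))
print(mt.sum(),ms.sum())
g,e=tri(("top",(181.6,260)),("side",(276,174)));print("grip tri",g,e)
p=onz("top",(181.6,260),40); nose=onz("top",(173,249),26); t=onz("top",(187,270),26)
yaw=np.arctan2(*(nose-t)[[1,0]]); print(p,yaw)
for k in({"top":mt},{"side":ms},{"top":mt,"side":ms}): print("pack",list(k),*fit(k,PACK,[p[0],p[1],yaw]))
c=lambda u,v:(80+u*.4,130+v*.4)
C=[onz("top",c(*q),12) for q in((438,105),(600,87),(634,330),(470,354))];print(np.round(C,0))
ctr=np.mean(C,0); yaw=np.arctan2(*((C[0]+C[1]-C[2]-C[3])[[1,0]])); ctr[:2]-= -6*0+np.array([np.cos(yaw),np.sin(yaw)])*(-6)
M={}
for n in("top","side"):
    im=get_image(n); h=cv2.cvtColor(im,cv2.COLOR_BGR2HSV)
    near=cv2.dilate((render(n,PLATE,[ctr[0],ctr[1],yaw])>0).astype(np.uint8),np.ones((9,9)))
    m=((h[...,1]<50)&(h[...,2]>90)&(near>0)).astype(np.uint8)
    k,l,s,_=cv2.connectedComponentsWithStats(m); m=(l==1+s[1:,4].argmax()).astype(np.uint8)
    hull=cv2.convexHull(cv2.findContours(m,0,2)[0][0]); o=np.zeros_like(m);cv2.fillConvexPoly(o,hull,1); M[n]=o.astype(float)
for k in({"top":M["top"]},{"side":M["side"]},M): print("lamp",list(k),*fit(k,PLATE,[ctr[0],ctr[1],yaw]))
E
```

```text
649.0 613.0
grip tri [474.39078551 294.90772787  40.96668903] 1.3479828268921885
[473.83114622 295.15105895  40.        ] 0.5875330773292803Traceback (most recent call last):
  File "<stdin>", line 7, in <module>
  File "h.py", line 42, in fit
    r=minimize(f,q,method="Nelder-Mead",options=dict(initial_simplex=np.vstack([q]+[q+st*e for e in np.eye(3)]),maxfev=150,xatol=.05)); q=r.x
    res = _minimize_neldermead(fun, x0, args, callback, bounds=bounds,
                               **options)
    fsim[j] = func(sim[j])
              ~~~~^^^^^^^^
    fx = function(np.copy(x), *(wrapper_args + args))
  File "h.py", line 39, in f
    return sum(np.abs(render(n,parts,q*sc,z)-m).sum() for n,m in masks.items())
  File "h.py", line 39, in <genexpr>
    return sum(np.abs(render(n,parts,q*sc,z)-m).sum() for n,m in masks.items())
                      ~~~~~~^^^^^^^^^^^^^^^^
  File "h.py", line 33, in render
    p=np.array([proj(n,q) for q in xf(b,*pose,z)])
                ~~~~^^^^^
  File "h.py", line 17, in proj
    K,p,Q,m=cam(n); c=Q.T@(np.array(P,float)-p); c=np.array([c[0],-c[1],-c[2]]); u=K@c; return u[:2]/u[2]
            ~~~^^^
  File "h.py", line 8, in cam
    m=camera_model(n); return np.array(m["mtx"]),np.array(m["position"]),rot(m["orientation"]),m
ValueError: time passes only in moves, steps and waits
```

```bash
sed -i 's/^def cam(n):/import functools\n@functools.cache\ndef cam(n):/' h.py
cat > a.py <<'E'
from h import *
mt=pick("top","pack",(182,261));ms=pick("side","pack",(276,185))
for k in({"top":mt},{"side":ms},{"top":mt,"side":ms}): print("pack",list(k),*fit(k,PACK,[474,295,.5875]))
c=lambda u,v:(80+u*.4,130+v*.4)
C=[onz("top",c(*q),12) for q in((438,105),(600,87),(634,330),(470,354))];print(np.round(C,0))
ctr=np.mean(C,0); yaw=np.arctan2(*((C[0]+C[1]-C[2]-C[3])[[1,0]])); ctr[:2]+=6*np.array([np.cos(yaw),np.sin(yaw)])
M={}
for n in("top","side"):
    im=get_image(n); h=cv2.cvtColor(im,cv2.COLOR_BGR2HSV)
    near=cv2.dilate((render(n,PLATE,[ctr[0],ctr[1],yaw])>0).astype(np.uint8),np.ones((9,9)))
    m=((h[...,1]<50)&(h[...,2]>90)&(near>0)).astype(np.uint8)
    k,l,s,_=cv2.connectedComponentsWithStats(m); m=(l==1+s[1:,4].argmax()).astype(np.uint8)
    hull=cv2.convexHull(cv2.findContours(m,0,2)[0][0]); o=np.zeros_like(m);cv2.fillConvexPoly(o,hull,1); M[n]=o.astype(float)
for k in({"top":M["top"]},{"side":M["side"]},M): print("lamp",list(k),*fit(k,PLATE,[ctr[0],ctr[1],yaw]))
o=get_obs();print(o["t"],rot(o["orientation"]).round(3))
E
python3 a.py
```

```text
pack ['top'] [474.96997336 300.12532465   0.56497507] 56.46274509803921
pack ['side'] [475.1477744  301.39512201   0.65845932] 64.83921568627451
pack ['top', 'side'] [475.05236962 300.21506571   0.58296842] 125.41960784313726
[[705. 113.  12.]
 [720. -57.  12.]
 [464. -86.  12.]
 [443.  82.  12.]]
lamp ['top'] [5.90671435e+02 1.66264333e+01 1.17593006e-01] 114.07058823529411
lamp ['side'] [5.85253544e+02 3.16954442e+01 1.92755720e-01] 1597.3450980392158
lamp ['top', 'side'] [5.90753613e+02 1.73018027e+01 1.12546941e-01] 1847.1607843137253
1.8 [[ 0.393 -0.    -0.92 ]
 [ 0.92  -0.     0.393]
 [-0.    -1.    -0.   ]]
```

```bash
cat > ov.py <<'E'
from h import *
import sys
BAY=[np.array([[-30,-35+s*23.5,22],[55,-35+s*23.5,22],[55,-35+s*23.5,12],[-30,-35+s*23.5,12]],float) for s in(-1,1)]
TOG=box(-45,25,33,83,12,37)
def draw(n,im,pack,lamp,k,x0,y0,w,h,zp=0):
    o=cv2.resize(im[y0:y0+h,x0:x0+w],None,fx=k,fy=k,interpolation=cv2.INTER_CUBIC)
    f=lambda P:np.round((np.array([proj(n,q) for q in P])+.5-[x0,y0])*k).astype(int)
    E=[(i,j) for i in range(8) for j in range(i) if bin(i^j).count("1")==1]
    for b,p,z in[(b,pack,zp) for b in PACK]+[(PLATE[0],lamp,0),(TOG,lamp,0)]:
        q=f(xf(b,*p,z))
        for i,j in E: cv2.line(o,tuple(map(int,q[i])),tuple(map(int,q[j])),(255,255,0),1)
    for b in BAY: cv2.polylines(o,[f(xf(b,*lamp)).astype(np.int32)],True,(255,0,255),1)
    return o
if __name__=="__main__":
    P=[475,300.2,.575];L=[590.7,16.8,.1166]
    a=draw("top",get_image("top"),P,L,3.2,150,150,190,140);b=draw("side",get_image("side"),P,L,3.2,250,150,170,150)
    H=448;o=np.zeros((600,800,3),np.uint8);k=.68
    cv2.imwrite("pics/oa.png",a);cv2.imwrite("pics/ob.png",b)
E
python3 ov.py
```

```text
(no output)
```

View pics/oa.png

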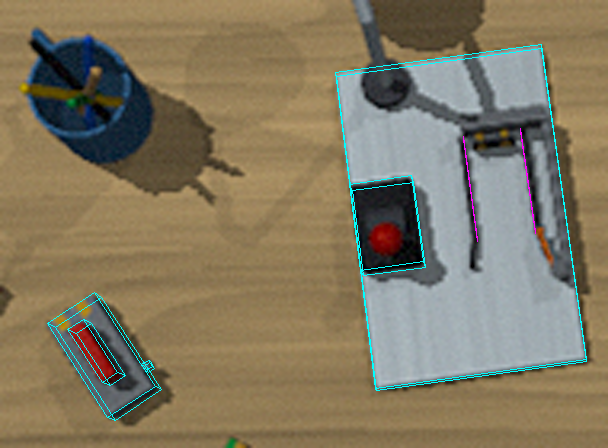

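View pics/ob.png

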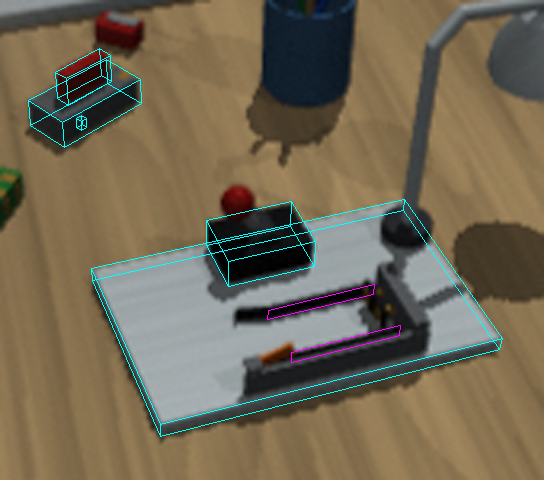

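The overlays fit both the lamp and the pack in both views, to about 1–2 mm. Now I'll turn and move over the pack.

>>> {"api": "arm_command", "payload": {"targets": [[0, 0, 0, -0.1225], [0, 0, 0, -0.1225], [0, 0, 0, -0.1225], [0, 0, 0, -0.1225], [0, 0, 0, -0.1225], [0, 0, 0, -0.1225], [0, 0, 0, -0.1225], [0, 0, 0, -0.1225], [-30, 10, -4, 0], [-35, 10, -4, 0], [-35, 10, -4, 0], [-35, 10, -4, 0], [-35, 10, -4, 0], [-35, 10, -4, 0], [-35, 10, -4, 0], [-35, 10, -4, 0], [-35, 10, -4, 0], [-35, 10, -4, 0]], "gripper": 70}}

```text
t: 3.4
ee_pos: [468.1, 305.9, 139.4]
orientation: [-0.879, -1.62, 1.619]
ft_force: [0.6, -0.5, 0.3]
width: 61.1
```

```bash
cat > d.py <<'E'
from h import *
import sys
# target world x y z, tool yaw -> tool-frame deltas (after turn)
x,y,z,yaw=map(float,sys.argv[1:5]); o=get_obs(); Q=rot(o["orientation"]); p=np.array(o["ee_pos"])
cy=np.arctan2(Q[1,0],Q[0,0]); T=np.array([[np.cos(yaw),np.sin(yaw),0],[0,0,-1],[-np.sin(yaw),np.cos(yaw),0]])
print("t",round(o["t"],2),"pos",p.round(1),"yaw",cy.round(4),"F",np.round(o["ft_force"],1),"w",round(o["width"],1),"tilt",np.round(Q[2],3))
print("shift now",(Q.T@([x,y,z]-p)).round(1),"after turn",(T@([x,y,z]-p)).round(1),"turn",round(cy-yaw,4))
E
python3 d.py 475 300.2 44.5 2.146
python3 - <<'E'
import sys;sys.argv=["x"]
from h import *
im=get_image("top"); 
h=cv2.cvtColor(im,cv2.COLOR_BGR2HSV)
E
```

```text
t 3.4 pos [468.1 305.9 139.4] yaw 2.147 F [ 0.6 -0.5  0.3] w 61.1 tilt [-0.    -1.    -0.001]
shift now [-8.5 94.9 -2.7] after turn [-8.5 94.9 -2.7] turn 0.001
```

>>> {"api": "arm_command", "payload": {"targets": [[-8.5, 20, -2.5, 0], [0, 25, 0, 0], [0, 25, 0, 0], [0, 15, 0, 0], [0, 9, 0, 0], [0, 0, 0, 0], [0, 0, 0, 0]], "gripper": 45}}

```text
t: 4.03
ee_pos: [473.8, 301.7, 45.6]
orientation: [-0.879, -1.62, 1.62]
ft_force: [0.2, 0.4, 0.5]
width: 39.8
```

```bash
python3 d.py 475 300.2 44.5 2.146; python3 - <<'E'
from h import *
a=get_image("side")[130:230,220:340];b=get_image("top")[220:300,140:240]
o=np.hstack([cv2.resize(a,(480,400),interpolation=2),cv2.resize(b,(320,256),interpolation=2) if 0 else cv2.resize(b,(320,400),interpolation=2)])
cv2.imwrite("pics/g.png",o)
E
```

```text
t 4.03 pos [473.8 301.7  45.6] yaw 2.1471 F [0.2 0.4 0.5] w 39.8 tilt [ 0. -1.  0.]
shift now [-1.9  1.1 -0.1] after turn [-1.9  1.1 -0.1] turn 0.0011
```

View pics/g.png

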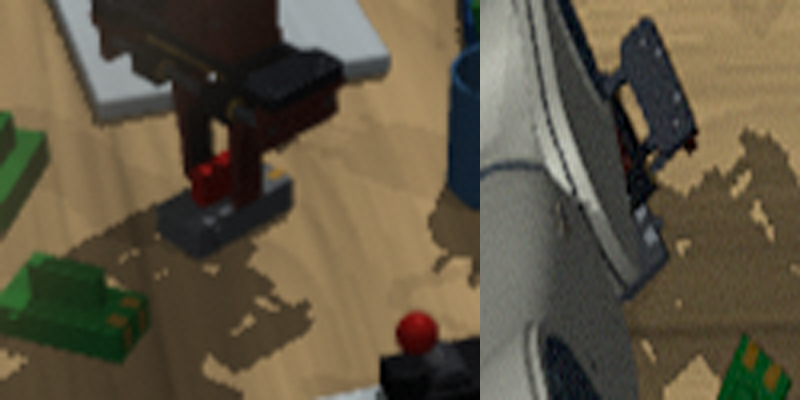

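In the side view the jaws straddle the red rib, with the tips just above the pack's top. Closing on it.

>>> {"api": "arm_command", "payload": {"targets": [[-1.5, 0.5, 0, 0], [0, 0, 0, 0], [0, 0, 0, 0], [0, 0, 0, 0], [0, 0, 0, 0], [0, 0, 0, 0], [0, 0, 0, 0], [0, 0, 0, 0], [0, 0, 0, 0], [0, 0, 0, 0]], "gripper": 0}}

```text
t: 4.97
ee_pos: [474.7, 300.3, 45.4]
orientation: [-0.879, -1.62, 1.619]
ft_force: [-1.2, 0.1, 6.1]
width: 13.8
```

>>> {"api": "arm_command", "payload": {"targets": [[0, -10, 0, 0], [0, -20, 0, 0], [0, -20, 0, 0], [0, 0, 0, 0], [0, 0, 0, 0], [0, 0, 0, 0]]}}

```text
t: 5.47
ee_pos: [474.2, 299.9, 94.7]
orientation: [-0.879, -1.619, 1.62]
ft_force: [0.1, -0.2, -1.7]
width: 13.9
```

```bash
cat > pf.py <<'E'
from h import *
# pack pose in the hand: fit both views using model at known lift
import sys
o=get_obs(); p=np.array(o["ee_pos"]); zp=float(sys.argv[1]) if len(sys.argv)>1 else p[2]-44.5
yaw0=float(sys.argv[2]); print("pos",p.round(1),"w",o["width"],"F",np.round(o["ft_force"],1))
for n in("side","top"):
    uv=proj(n,[p[0],p[1],zp+20]); get_image(n); L=silhouettes(n,"pack")
    print(n,uv.round(),[(np.round(d["at"]).tolist(),round(d["conf"],2)) for d in L])
for n in("side","top"):
    for t in("pack","grip","lug"): print(n,t,[(np.round(d["at"],1).tolist(),round(d["conf"],2)) for d in tip_of(n,t)][:4])
E
python3 pf.py 50 .575
```

```text
pos [474.2 299.9  94.7] w 13.933079707845462 F [ 0.1 -0.2 -1.7]
side [275. 164.] [([270.0, 166.0], 0.87), ([238.0, 206.0], 0.78), ([220.0, 176.0], 0.64)]
top [177. 258.] [([283.0, 209.0], 0.64)]
side pack [([238.4, 209.0], 0.77), ([275.0, 168.2], 0.74), ([221.0, 176.2], 0.7)]
side grip [([234.4, 198.1], 0.74), ([276.5, 158.4], 0.64), ([213.9, 165.5], 0.55)]
side lug [([213.8, 163.8], 0.79), ([275.1, 169.4], 0.72), ([220.4, 207.9], 0.63)]
top pack [([218.1, 303.3], 0.83), ([179.1, 259.0], 0.66)]
top grip [([171.7, 256.3], 0.43)]
top lug [([221.0, 320.9], 0.83), ([193.1, 261.5], 0.53)]
```

>>> {"api": "arm_command", "payload": {"targets": [[0, -8, 0, 0.115], [0, -8, 0, 0.115], [0, -8, 0, 0.115], [0, -8, 0, 0.115], [-20, 0, 0, 0], [-31, 0, 0.5, 0], [-31, 0, 0.5, 0], [-31, 0, 0.5, 0], [-31, 0, 0.5, 0], [-31, 0, 0.5, 0], [-31, 0, 0.5, 0], [-31, 0, 0.5, 0], [-31, 0, 0.5, 0], [-31, 0, 0.5, 0], [-20, 0, 0.5, 0], [-10, 0, 0, 0], [0, 0, 0, 0], [0, 0, 0, 0]]}}

```text
t: 7.47
ee_pos: [507.7, -27.0, 127.1]
orientation: [-1.152, -1.293, 1.293]
ft_force: [0.4, 0.4, -2.0]
width: 13.7
```

```bash
python3 d.py 507.4 -28.2 60 1.6874
```

```text
t 7.47 pos [507.7 -27.  127.1] yaw 1.6858 F [ 0.4  0.4 -2. ] w 13.7 tilt [ 0. -1.  0.]
shift now [-1.2 67.1  0.4] after turn [-1.2 67.1  0.4] turn -0.0016
```

>>> {"api": "arm_command", "payload": {"targets": [[-1, 20, 8, 0], [0, 20, 0, 0], [0, 15, 0, 0], [0, 9, 0, 0], [0, 0, 0, 0], [0, 0, 0, 0], [0, 0, 0, 0]]}}

```text
t: 8.05
ee_pos: [500.5, -28.5, 63.8]
orientation: [-1.152, -1.296, 1.294]
ft_force: [0.5, -0.7, -0.6]
width: 14.3
```

```bash
python3 d.py 507.4 -28.2 60 1.6874; python3 - <<'E'
from h import *
from ov import draw
o=get_obs();p=o["ee_pos"];Q=rot(o["orientation"]);yaw=np.arctan2(Q[1,0],Q[0,0])-np.pi/2
P=[p[0],p[1],yaw];L=[590.7,16.8,.1166];z=p[2]-45.4
cv2.imwrite("pics/h.png",np.hstack([draw("side",get_image("side"),P,L,4,270,200,120,110,z),draw("top",get_image("top"),P,L,4,260,180,80,110,z)]))
E
```

```text
t 8.05 pos [500.5 -28.5  63.8] yaw 1.6878 F [ 0.5 -0.7 -0.6] w 14.3 tilt [-0.    -1.    -0.001]
shift now [-0.5  3.8 -6.9] after turn [-0.5  3.8 -6.9] turn 0.0004
```

View pics/h.png

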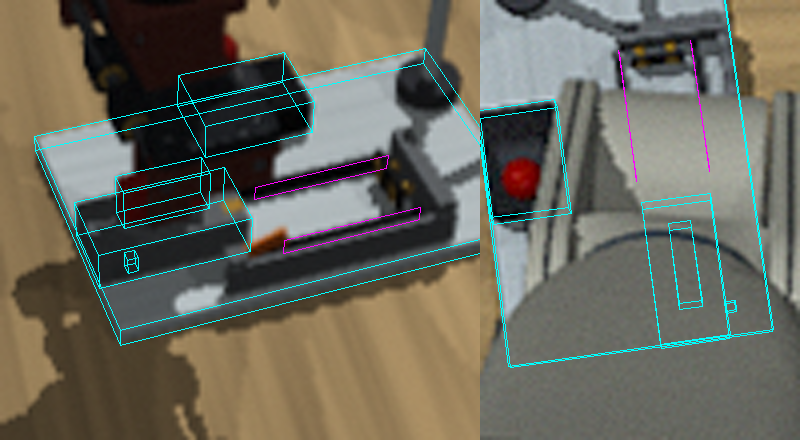

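The side view shows the pack on its wireframe, just short of the mouth and lined up with the bay. Lowering it, then easing it in.

>>> {"api": "arm_command", "payload": {"targets": [[-0.5, 3, 0, 0], [0, 2.5, 0, 0], [0, 0, 0, 0], [0, 0, -4, 0], [0, 0, -4, 0], [0, 0, -4, 0], [0, 0, -4, 0], [0, 0, -4, 0], [0, 0, 0, 0], [0, 0, 0, 0]]}}

```text
t: 8.98
ee_pos: [520.2, -27.2, 57.6]
orientation: [-1.152, -1.294, 1.294]
ft_force: [0.3, 0.2, -1.6]
width: 13.7
```

>>> {"api": "arm_command", "payload": {"targets": [[0, 0, -3, 0], [0, 0, -3, 0], [0, 0, -3, 0], [0, 0, -3, 0], [0, 0, -3, 0], [0, 0, 0, 0], [0, 0, 0, 0]]}}

```text
t: 9.57
ee_pos: [535.0, -25.5, 57.6]
orientation: [-1.152, -1.294, 1.294]
ft_force: [-0.3, -0.6, -1.6]
width: 13.8
```

```bash
cat > s.py <<'E'
from h import *
o=get_obs();p=o["ee_pos"];Q=rot(o["orientation"]);L=[590.7,16.8,.1166];c,s=np.cos(L[2]),np.sin(L[2])
M=np.array([[c,s,0],[-s,c,0],[0,0,1]])
print("t",round(o["t"],2),"lamp xyz",(M@(p-[L[0],L[1],0])).round(1),"yaw",round(np.arctan2(Q[1,0],Q[0,0])-np.pi/2-L[2],4),"F lamp",(M@o["ft_force"]).round(1),"M",(M@o["moment"]).round(2),"w",round(o["width"],1))
E
python3 s.py
```

```text
t 9.57 lamp xyz [-60.3 -35.5  57.6] yaw -0.0003 F lamp [-0.3 -0.6 -1.6] M [ 0.03  0.03 -0.03] w 13.8
```

>>> {"api": "arm_command", "payload": {"targets": [[0, 0, -3, 0], [0, 0, -3, 0], [0, 0, -3, 0], [0, 0, -3, 0], [0, 0, -3, 0], [0, 0, -3, 0], [0, 0, -3, 0], [0, 0, 0, 0], [0, 0, 0, 0]]}}

```text
t: 10.32
ee_pos: [555.8, -23.1, 57.6]
orientation: [-1.152, -1.294, 1.294]
ft_force: [0.5, 0.1, -1.4]
width: 13.7
```

>>> {"api": "arm_command", "payload": {"targets": [[0, 0, -2, 0], [0, 0, -2, 0], [0, 0, -2, 0], [0, 0, 0, 0], [0, 0, 0, 0]]}}

```text
t: 10.73
ee_pos: [561.7, -22.4, 57.7]
orientation: [-1.152, -1.294, 1.294]
ft_force: [0.0, -0.1, -1.6]
width: 13.8
```

>>> {"api": "arm_command", "payload": {"targets": [[0, 0, -2, 0], [0, 0, -2, 0], [0, 0, -2, 0], [0, 0, 0, 0], [0, 0, 0, 0]]}}

```text
t: 11.15
ee_pos: [567.7, -21.7, 57.7]
orientation: [-1.152, -1.294, 1.294]
ft_force: [-0.3, 0.3, -0.7]
width: 14.1
```

```bash
python3 s.py
```

```text
t 11.15 lamp xyz [-27.3 -35.5  57.7] yaw -0.0003 F lamp [-0.3  0.3 -0.7] M [ 0.03 -0.04  0.03] w 14.1
```

>>> {"api": "arm_command", "payload": {"targets": [[0, 0, -2, 0], [0, 0, -2, 0], [0, 0, 0, 0], [0, 0, 0, 0]]}}

```text
t: 11.48
ee_pos: [571.7, -21.2, 57.7]
orientation: [-1.152, -1.294, 1.294]
ft_force: [0.1, -0.2, -1.4]
width: 14.0
```

>>> {"api": "arm_command", "payload": {"targets": [[0, 0, -2, 0], [0, 0, -2, 0], [0, 0, 0, 0], [0, 0, 0, 0]]}}

```text
t: 11.82
ee_pos: [575.4, -20.5, 57.6]
orientation: [-1.152, -1.294, 1.294]
ft_force: [-0.2, 3.3, -1.3]
width: 13.8
```

>>> {"api": "arm_command", "payload": {"targets": [[0, 0, -2, 0], [0, 0, -2, 0], [0, 0, 0, 0], [0, 0, 0, 0]]}}

```text
t: 12.15
ee_pos: [579.5, -20.2, 57.6]
orientation: [-1.152, -1.294, 1.294]
ft_force: [-1.0, 2.2, -0.9]
width: 14.1
```

```bash
python3 s.py
```

```text
t 12.15 lamp xyz [-15.4 -35.4  57.6] yaw -0.0004 F lamp [-0.8  2.3 -0.9] M [ 0.4   0.26 -0.09] w 14.1
```

>>> {"api": "arm_command", "payload": {"targets": [[0, 0, -2, 0], [0, 0, -2, 0], [0, 0, 0, 0], [0, 0, 0, 0]]}}

```text
t: 12.48
ee_pos: [583.8, -19.8, 57.7]
orientation: [-1.152, -1.295, 1.294]
ft_force: [-1.6, 1.7, -2.3]
width: 13.6
```

>>> {"api": "arm_command", "payload": {"targets": [[0, 0, -1.5, 0], [0, 0, -1.5, 0], [0, 0, 0, 0], [0, 0, 0, 0]]}}

```text
t: 12.82
ee_pos: [586.7, -19.5, 57.7]
orientation: [-1.152, -1.295, 1.294]
ft_force: [-0.7, 2.5, -1.6]
width: 13.9
```

>>> {"api": "arm_command", "payload": {"targets": [[0, 0, -1.5, 0], [0, 0, -1.5, 0], [0, 0, 0, 0], [0, 0, 0, 0]]}}

```text
t: 13.15
ee_pos: [589.9, -19.1, 57.8]
orientation: [-1.153, -1.295, 1.294]
ft_force: [-0.5, 1.9, -1.9]
width: 14.1
```

```bash
python3 s.py
```

```text
t 13.15 lamp xyz [ -4.9 -35.6  57.8] yaw -0.0003 F lamp [-0.2  1.9 -1.9] M [ 0.48  0.08 -0.1 ] w 14.1
```

>>> {"api": "arm_command", "payload": {"targets": [[0, 0, -1.5, 0], [0, 0, -1.5, 0], [0, 0, 0, 0], [0, 0, 0, 0]]}}

```text
t: 13.48
ee_pos: [592.7, -18.8, 57.7]
orientation: [-1.152, -1.295, 1.294]
ft_force: [-0.7, 1.5, -2.1]
width: 13.8
```

>>> {"api": "arm_command", "payload": {"targets": [[0, 0, -1, 0], [0, 0, -1, 0], [0, 0, 0, 0], [0, 0, 0, 0]]}}

```text
t: 13.82
ee_pos: [593.8, -18.6, 57.6]
orientation: [-1.151, -1.294, 1.295]
ft_force: [-4.2, 1.1, 0.3]
width: 13.8
```

>>> {"api": "arm_command", "payload": {"targets": [[0, 0, -1, 0], [0, 0, -1, 0], [0, 0, 0, 0], [0, 0, 0, 0]]}}

```text
t: 14.15
ee_pos: [594.9, -18.5, 57.6]
orientation: [-1.15, -1.292, 1.296]
ft_force: [-6.7, 0.2, 3.1]
width: 13.8
```

```bash
python3 s.py
```

```text
t 14.15 lamp xyz [  0.1 -35.6  57.6] yaw -0.0 F lamp [-6.6  1.   3.1] M [0.17 1.22 0.  ] w 13.8
```

>>> {"api": "arm_command", "payload": {"targets": [[0, -0.5, -0.5, 0], [0, 0, -0.5, 0], [0, 0, 0, 0], [0, 0, 0, 0]]}}

```text
t: 14.48
ee_pos: [595.4, -18.5, 57.7]
orientation: [-1.149, -1.291, 1.297]
ft_force: [-6.9, -0.5, 3.1]
width: 14.1
```

```bash
python3 s.py; python3 - <<'E'
from h import *
cv2.imwrite("pics/i.png",cv2.resize(get_image("side")[205:295,290:410],(800,600),interpolation=2))
E
```

```text
t 14.48 lamp xyz [  0.5 -35.6  57.7] yaw 0.0 F lamp [-6.9  0.3  3.1] M [0.16 1.34 0.03] w 14.1
```

View pics/i.png

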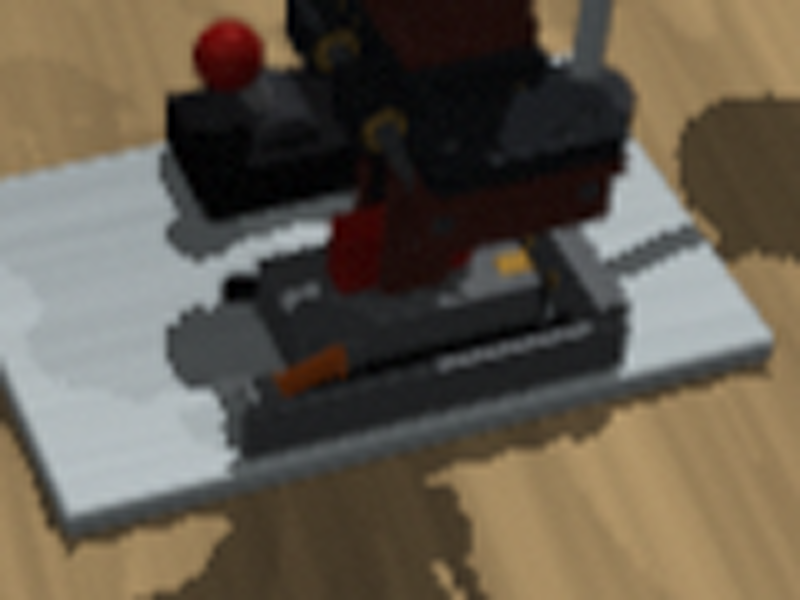

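>>> {"api": "arm_command", "payload": {"targets": [[0, -0.3, -0.5, 0], [0, 0, -0.5, 0], [0, 0, -0.5, 0], [0, 0, 0, 0], [0, 0, 0, 0]]}}

```text
t: 14.95
ee_pos: [596.1, -18.4, 57.8]
orientation: [-1.148, -1.29, 1.297]
ft_force: [-9.2, -1.1, 2.5]
width: 13.5
```

```bash
python3 s.py
```

```text
t 14.95 lamp xyz [  1.3 -35.6  57.8] yaw 0.0 F lamp [-9.2 -0.   2.5] M [ 0.1   1.67 -0.05] w 13.5
```

>>> {"api": "arm_command", "payload": {"targets": [[0, 0, 1.5, 0], [0, 0, 1.5, 0], [0, 0, 1.5, 0], [0, 0, 0, 0], [0, 0, 0, 0]]}}

```text
t: 15.37
ee_pos: [594.2, -18.7, 58.2]
orientation: [-1.152, -1.294, 1.295]
ft_force: [-2.1, 0.0, -5.3]
width: 13.8
```

```bash
python3 s.py
```

```text
t 15.37 lamp xyz [ -0.7 -35.7  58.2] yaw -0.0002 F lamp [-2.1  0.3 -5.3] M [0.2  0.55 0.1 ] w 13.8
```

>>> {"api": "arm_command", "payload": {"targets": [[0, 0, 1, 0], [0, 0, 1, 0], [0, 0, 0, 0], [0, 0, 0, 0]]}}

```text
t: 15.7
ee_pos: [593.8, -18.8, 58.8]
orientation: [-1.154, -1.296, 1.293]
ft_force: [3.9, -0.0, -6.8]
width: 14.2
```

```bash
python3 s.py
```

```text
t 15.7 lamp xyz [ -1.1 -35.7  58.8] yaw -0.0003 F lamp [ 3.8 -0.5 -6.8] M [ 0.34 -0.79  0.1 ] w 14.2
```

A 3.8 N pull backwards moves the pack only 0.4 mm, so the catch is holding it. I'll take the load off and let go.

>>> {"api": "arm_command", "payload": {"targets": [[0, 0.6, -1, 0], [0, 0.4, -1, 0], [0, 0, 0, 0], [0, 0, 0, 0]]}}

```text
t: 16.03
ee_pos: [594.1, -18.7, 57.8]
orientation: [-1.152, -1.294, 1.295]
ft_force: [-2.4, -0.4, 2.3]
width: 13.9
```

```bash
python3 s.py
```

```text
t 16.03 lamp xyz [ -0.7 -35.6  57.8] yaw -0.0004 F lamp [-2.4 -0.1  2.3] M [-0.01  0.37 -0.01] w 13.9
```

>>> {"api": "arm_command", "payload": {"targets": [[0, 0, 0, 0], [0, 0, 0, 0], [0, 0, 0, 0], [0, 0, 0, 0], [0, 0, 0, 0], [0, 0, 0, 0]], "gripper": 45}}

```text
t: 16.53
ee_pos: [594.4, -18.6, 57.5]
orientation: [-1.152, -1.294, 1.294]
ft_force: [0.3, -0.7, 0.1]
width: 39.4
```

>>> {"api": "arm_command", "payload": {"targets": [[0, -10, 0, 0], [0, -25, 0, 0], [0, -35, 0, 0], [0, -35, 0, 0], [0, -35, 0, 0], [0, 0, 36, 0], [0, 0, 36, 0], [0, 0, 36, 0], [0, 0, 36, 0], [0, 0, 0, 0], [0, 0, 0, 0]]}}

```text
t: 17.45
ee_pos: [450.0, -35.4, 198.3]
orientation: [-1.153, -1.294, 1.294]
ft_force: [0.5, -0.3, 0.2]
width: 39.5
```

```bash
python3 s.py; python3 - <<'E'
from h import *
from ov import draw
L=[590.7,16.8,.1166]
c,s=np.cos(L[2]),np.sin(L[2]);x,y=-0.7,-35.2
P=[L[0]+c*x-s*y,L[1]+s*x+c*y,L[2]]
a=get_image("side");t=get_image("top")
for n in("side","top"):
    d=tip_of(n,"switch_tip");print(n,[(np.round(e["at"],1).tolist(),round(e["conf"],2)) for e in d])
    im={"side":a,"top":t}[n];h=cv2.cvtColor(im,cv2.COLOR_BGR2HSV)
    m=(((h[...,0]<6)|(h[...,0]>174))&(h[...,1]>180)&(h[...,2]>90)).astype(np.uint8)
    k,l,st,ce=cv2.connectedComponentsWithStats(m);print([(ce[i].round(1).tolist(),int(st[i,4])) for i in range(1,k) if st[i,4]>15])
cv2.imwrite("pics/j.png",np.hstack([cv2.resize(a[205:295,295:395],(400,360),interpolation=2),cv2.resize(t[180:270,260:360],(400,360),interpolation=2)]))
E
```

```text
t 17.45 lamp xyz [-145.8  -35.5  198.3] yaw -0.0011 F lamp [ 0.5 -0.4  0.2] M [0.04 0.05 0.02] w 39.5
side [([314.8, 263.0], 0.72), ([323.5, 214.9], 0.5)]
[([324.0, 210.2], 31), ([348.9, 237.0], 72)]
top [([270.3, 223.2], 0.54), ([292.7, 213.4], 0.18)]
[([305.7, 206.1], 70), ([269.7, 223.8], 61), ([140.3, 244.4], 63)]
```

View pics/j.png

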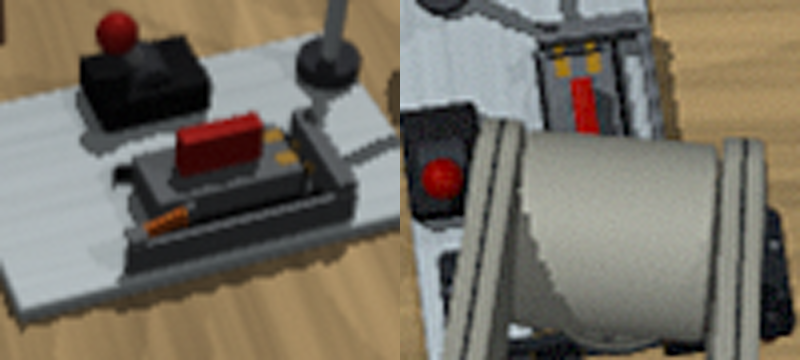

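The pack sits flat in the bay with its brass end at the contacts, and the orange catch is angled in as it was at rest. The toggle ball is at top px (270,224) and side px (324,210), still off. Now I'll locate the ball.

```bash
python3 - <<'E'
from h import *
L=[590.7,16.8,.1166];c,s=np.cos(L[2]),np.sin(L[2]);M=np.array([[c,s,0],[-s,c,0],[0,0,1]])
for w in([324,210.2],[323.8,211.5]):
    b,e=tri(("top",[269.7,223.8]),("side",w));print(b.round(1),e,(M@(b-[L[0],L[1],0])).round(1))
print(xf(np.array([[-80,58,0],[-29,58,69],[9,58,69.]]),*L))
E
python3 d.py 517 65 130 1.6874
```

```text
[555.   71.1  76.9] 1.1871313318103367 [-29.2  58.1  76.9]
[555.2  71.5  72.7] 0.11247914674784633 [-28.9  58.4  72.7]
[[504.49572014  65.09929745   0.        ]
 [555.14942597  71.03243205  69.        ]
 [592.89140286  75.453199    69.        ]]
t 17.65 pos [453.  -35.3 198. ] yaw 1.6872 F [ 0.1 -0.4  0.4] w 39.6 tilt [-0.    -1.    -0.002]
shift now [ 92.2  68.1 -75.1] after turn [ 92.1  68.  -75.2] turn -0.0002
```

>>> {"api": "arm_command", "payload": {"targets": [[31, 0, -22, 0], [31, 0, -22, 0], [31, 0, -22, 0], [0, 30, 0, 0], [0, 35, 0, 0], [0, 35, 0, 0], [0, 22, 0, 0], [0, 0, 0, 0], [0, 0, 0, 0], [0, 0, 0, 0]], "gripper": 0}}

```text
t: 18.48
ee_pos: [507.4, 65.0, 76.3]
orientation: [-1.153, -1.295, 1.294]
ft_force: [0.5, 0.0, 0.3]
width: 0.9
```

```bash
python3 s.py
```

```text
t 18.48 lamp xyz [-77.1  57.5  76.3] yaw -0.0003 F lamp [ 0.5 -0.   0.3] M [ 0.04  0.04 -0.05] w 0.9
```

Push towards lamp +x by about 62 mm, to TCP x ≈ -15.

>>> {"api": "arm_command", "payload": {"targets": [[0, 1, -5, 0], [0, 0, -5, 0], [0, 0, -5, 0], [0, 0, -5, 0], [0, 0, -5, 0], [0, 0, -5, 0], [0, 0, -5, 0], [0, 0, 0, 0]]}}

```text
t: 19.15
ee_pos: [541.3, 68.9, 74.6]
orientation: [-1.152, -1.294, 1.294]
ft_force: [-2.2, 0.8, 1.1]
width: 0.3
```

>>> {"api": "arm_command", "payload": {"targets": [[0, 0, -5, 0], [0, 0, -5, 0], [0, 0, -5, 0], [0, 0, -5, 0], [0, 0, -4, 0], [0, 0, -3, 0], [0, 0, 0, 0], [0, 0, 0, 0]]}}

```text
t: 19.82
ee_pos: [568.2, 72.0, 74.4]
orientation: [-1.153, -1.295, 1.294]
ft_force: [-0.0, 0.4, 0.0]
width: 0.3
```

```bash
python3 s.py;python3 - <<'E'
from h import *
a=get_image("side");t=get_image("top")
cv2.imwrite("pics/k.png",np.hstack([cv2.resize(a[190:290,295:395],(400,400),interpolation=2),cv2.resize(t[180:280,250:350],(400,400),interpolation=2)]))
E
```

```text
t 19.82 lamp xyz [-15.9  57.4  74.4] yaw -0.0004 F lamp [0.  0.4 0. ] M [0.01 0.01 0.02] w 0.3
```

View pics/k.png

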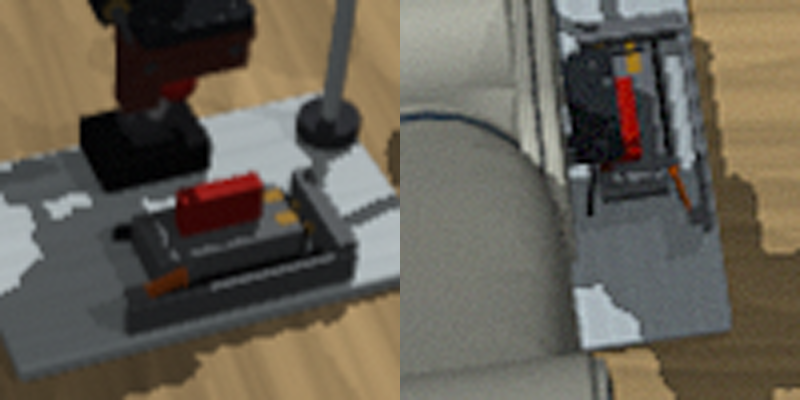

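The ball has swung over to +x (left panel, about (175,85)), and the force is zero. I'll give it a short extra nudge, then back off and measure.

>>> {"api": "arm_command", "payload": {"targets": [[0, 0, -2, 0], [0, 0, -1, 0], [0, 0, 0, 0], [0, 0, 0, 0]]}}

```text
t: 20.25
ee_pos: [569.8, 72.2, 74.3]
orientation: [-1.151, -1.293, 1.295]
ft_force: [-4.2, 0.1, 1.6]
width: 0.6
```

>>> {"api": "arm_command", "payload": {"targets": [[0, 0, 10, 0], [0, 0, 20, 0], [0, -20, 30, 0], [0, -30, 30, 0], [0, -30, 36, 0], [0, -30, 36, 0], [0, 0, 36, 0], [0, 0, 0, 0], [0, 0, 0, 0], [0, 0, 0, 0]]}}

```text
t: 21.08
ee_pos: [383.6, 50.5, 177.8]
orientation: [-1.154, -1.297, 1.293]
ft_force: [-0.0, 0.7, -0.3]
width: 0.7
```

```bash
python3 s.py;python3 - <<'E'
from h import *
a=get_image("side");t=get_image("top")
L=[590.7,16.8,.1166];c,s=np.cos(L[2]),np.sin(L[2]);M=np.array([[c,s,0],[-s,c,0],[0,0,1]])
C={}
for n,im in(("side",a),("top",t)):
    h=cv2.cvtColor(im,cv2.COLOR_BGR2HSV)
    m=(((h[...,0]<6)|(h[...,0]>174))&(h[...,1]>180)&(h[...,2]>90)).astype(np.uint8)
    k,l,st,ce=cv2.connectedComponentsWithStats(m)
    for i in range(1,k):
        if st[i,4]>12:
            print(n,ce[i].round(1),st[i,4],"lamp@69",(M@(onz(n,ce[i],69)-[L[0],L[1],0])).round(1),"@53+12",(M@(onz(n,ce[i],65 if n=="top" else 52)-[L[0],L[1],0])).round(1))
cv2.imwrite("pics/l.png",np.hstack([cv2.resize(a[190:290,295:395],(400,400),interpolation=2),cv2.resize(t[180:280,250:350],(400,400),interpolation=2)]))
E
```

```text
t 21.08 lamp xyz [-201.8   57.5  177.8] yaw -0.0004 F lamp [ 0.   0.7 -0.3] M [ 0.08 -0.03  0.01] w 0.7
side [284.9 157.3] 25 lamp@69 [-47.2 319.7  69. ] @53+12 [-40.1 345.5  52. ]
side [339. 207.] 31 lamp@69 [13.4 67.  69. ] @53+12 [21.9 86.8 52. ]
side [349. 237.] 71 lamp@69 [ -4.8 -41.   69. ] @53+12 [  3.3 -23.8  52. ]
top [306. 209.] 98 lamp@69 [ -3.5 -35.4  69. ] @53+12 [ -2.6 -35.5  65. ]
top [267.8 209. ] 58 lamp@69 [ 9.5 58.6 69. ] @53+12 [10.4 58.8 65. ]
top [140.3 244.5] 61 lamp@69 [-35.9 380.4  69. ] @53+12 [-35.1 381.5  65. ]
```

View pics/l.png

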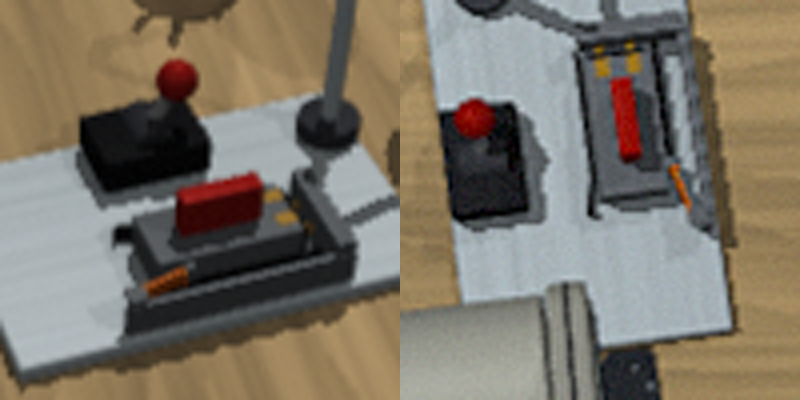

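The ball now measures lamp x = 9.5 mm, and full on is about 9. The pack is flat in the bay at lamp y ≈ -35.5 and the catch slants in against its side. Nothing is being touched, so I'm handing in.

```bash
python3 -c "
from workcell import *
print(close_job())"
```

```text
the job is handed in; nothing more can be done
None
```

I slid the grey pack into the bay brass end first until the catch held it, then flipped the toggle on, let go and handed the job in at about 21 s. `close_job` gives no verdict, so success rests on the checks below.

- **Catch:** with the pack pushed home (9 N at most), pulling it back with 3.8 N moved it only 0.4 mm, so it is held. I did not see or read the click directly; the lug is hidden in the side view, and in the pictures the catch looks back at rest.
- **Pack:** it lies flat in the bay at about lamp x = -1 to -3 mm and y = -35.5 mm, inside the limits. I did not measure the contacts' travel. The push force suggests they were pressed about 3 mm at most, below the 5.5 mm crush limit.
- **Switch:** I flipped it only after the pull test. The ball is at lamp x = 9.5 mm from the top camera, and full on is about 9 mm. The side camera alone put it at 13 mm, a disagreement I put down to reading it at an assumed height.
- **Other things:** the arm is clear and the wrist force is near zero. The sharpener stayed at the same pixels. I did not measure the other things on the desk again, but the arm met no unexpected force on the way.

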